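# Snap the terminal guard onto the amplifier box

## Robot

A 6-joint arm with a two-finger parallel gripper is mounted at the origin on the work surface. World frame = base frame: x ahead of the robot, y to its left, z up, the work surface at z = 0. Lengths are in m, angles in rad, forces in N, time in s.
With the tool pointing down it reaches from about 0.3 to 0.875 m from the base axis. Payload 6.4 kg.
Tool frame: the origin (TCP) lies at the very end of the fingers, on their centre line; the grasp point (between the pads) lies 19 mm behind it; x points along the fingers, z is the direction in which the jaws open and shut, and the axes are right-handed (so a half turn about x gives the same grasp; the last joint's range is limited). The gripper opens to 85 mm and grips with 20 to 120 N. Pads are 22 mm wide; open, the fingers measure 114 mm over their backs; the gripper's body (76 mm by 85 mm) begins 54 mm behind the grasp point. The pads swing forward as they close: fully open they stand 13 mm farther back than shut.
Start: joints at [-1.501, 0.181, 1.607, -0, 1.354, -0.206], TCP at [0.157, -0.553, 0.231] pointing down, gripper open.
Joint ranges: [-2.99, 2.99], [-0.89, 2.07], [0.3, 2.58], [-1.14, 4.28], [0, 2.63], [-3.12, 3.12]. Speed limits (rad/s): [2.57, 2.57, 3.01, 3.14, 3.14, 3.14].

## Interface

Orientations are given as a unit quaternion [x, y, z, w].
In Python, from workcell import r, viewer, job gives the robot as it stands. The module is installed in compiled form; this text tells all that it offers.
- The arm moves only by the tool move_arm, never from a script. Its argument "increments" is text: rows parted by semicolons, each of 5 numbers parted by spaces: the shift along the tool's x, y, z in mm, then the turn about the tool's x in degrees, then the closure, from 0 (fully open) to 1 (shut). A call has 1 to 12 rows; each row is the pose to reach, as a shift and turn from the pose commanded when the call began, along the tool's axes at that moment; what a row does not reach only later rows make up. A row lasts 1/8 s, in which the tool goes at most 62.5 mm and 10.7 degrees, less where a joint would pass 70% of its speed; a pose out of reach is approached as far as the arm can. A call with a gripper value outside its range is refused whole. The fingers move at their own pace and stop on an object; "squeeze" is the grip in N (left out, the last holds). Time passes only in rows, so rows that repeat a pose let the fingers close. It gives the time, the measured TCP pose, the force and the opening at its end, in the units of the state.
- r.state(): the state, without advancing time (a new reading comes with each control period).
- viewer.grab_frame(name): name is "side" or "top"; returns a dict with "img" (384x512x3 uint8, red, green, blue), "K" (3x3 intrinsics, pixels), "cam_to_world" (4x4, takes a point from camera to world coordinates). Camera axes: x right, y down, z forward; pixel columns grow to the right and rows downward; lengths in m; the calibration is good to about 2 mm. A picture is of the moment at which its call begins. There is no depth.
- job.close_job(): hands the job in, once; it reports no verdict.
The state is a dict: "clock": time; "qpos": joint angles; "joint_vel": joint speeds; "tau": joint torques, N m; "eef_pos": TCP position; "tool_rot": TCP orientation; "contact_force": force on the tool from outside, world axes, zero at the start; "ft_torque": the same for the moment, N m; "grip_width": finger opening in m.
Only numpy, scipy, OpenCV 4.12 (cv2) and the standard library are available. Lean on these libraries where they do the work, as an engineer would, in place of code of your own. Each camera call takes 0.05 s, during which the arm holds its last target.

## Task

Before the amplifier box is switched on, its open terminals must be covered: pick up the loose grey guard by its grip block, set it level over the terminals between the two black snap hooks and press it straight down until the hooks on both sides have clicked over its ends. Press firmly but gently, never with more than 25 N, then let go. Leave the other things on the bench where they are.

Things in the scene. Friction and masses are not known exactly. Their poses are not given: they have to be found in the camera images.
- case: White instrument box fixed to the bench, 140 (its x) x 180 (its y) x 55 mm high; origin at the centre of its underside, z up. On its top, centred, a grey deck, 94 x 136 mm, with brass terminals. The deck with its hooks and gasket was set anywhere from 3 to 37 mm above the box top; this height is not measured: find it by feel. It does not give when pressed.
- case_top (a point): Centre of the box's top face, straight below the middle between the hooks; axes as the box. Above it on the deck lies a black rubber gasket frame, 60 x 84 mm, top 7 mm above the deck; it gives 1 mm per 4 N, at most 5 mm. The guard clicks in when its underside is 5.5 mm above the deck, with about 6 N on the gasket; pressing on to 13 to 17 N makes sure of both sides.
- cover: The grey guard: flat plate 70 (x) x 100 (y) x 5 mm with a grip block 18 (x) x 36 (y) x 42 mm standing upright on its middle, overall 47 mm high, 60 to 130 g. Origin at the centre of the plate's underside, z up. It is the same when turned half round. It starts lying flat on the bench. Its 100 mm length goes along the y of the box, from hook to hook.
- hook_left (a joint): Outward bending of the springy black snap hook at the box's +y end, rad: 0 at rest, about 0.15 while the guard pushes its barb aside, 0 again once clicked. The hook is 22 mm wide; above the deck its barb's underside is at 10.5 mm, its top at 30 mm. Its slope leads the guard in even 5 mm off along y. Between the two hooks: 93 mm from barb to barb, 103 mm below the barbs.
- hook_right (a joint): The same for the hook at the box's -y end. A guard laid on the hooks rests with its underside 19 mm above the deck; pressing it down takes 6 to 10 N to spread both hooks (until 12 mm above the deck), then only a few N while its edges slide past the barbs, then more again on the gasket until it clicks.
- jar: Bystander: small jar, 42 mm across, 60 mm high; origin at the centre of its underside.
- driver: Bystander: screwdriver, 130 mm long, lying on the bench along its x axis.
- weight: Bystander: brass weight with a knob, 34 mm across, 48 mm high; origin at the centre of its underside.
Not all that is in view belongs to the job. Of the things that look like the cover, take the one that is farthest from the robot's base at the start. Of the things shaped like the case, the white one is meant.

How it is judged:
On the way, in this order (a step that is already met when the one before it is completed fails the run):
1. the guard is gripped and lifted off the bench (height (world z) of cover above 0.03 m and contact force between the fingers and cover above 1 N), for 0.1 s.
2. the guard, held over the box, spreads both hooks (value of joint each of hook_left, hook_right above 0.06 rad and horizontal distance between cover and case_top below 0.015 m and angle between cover's own z axis and vertical below 0.15 rad), for 0.02 s.
At the end, for the whole second after the job is handed in: The guard lies flat on the gasket under both barbs: held down by them with more than 4 N of contact force, its centre within 9 mm of the middle of the box, its length along the box's y within 0.12 rad, tilted less than 0.05 rad, both hooks sprung back (below 0.04 rad), at rest and let go (contact force between cover and case above 4 N and horizontal distance between cover and case_top below 0.009 m and angle between the y axis of cover and the y axis of case, either way round below 0.12 rad and angle between cover's own z axis and vertical below 0.05 rad and value of joint each of hook_left, hook_right below 0.04 rad and linear speed of cover below 0.01 m/s); the robot touches nothing.
It fails at once if the guard was pressed onto the gasket with more than 25 N (contact force between cover and pad_c0 above 25 N).
It fails at once if the guard was forced against the box and its hooks: all contact forces on it, sideways ones too, add up to more than 50 N (contact force between cover and case above 50 N).
It fails at once if the jar was pushed out of place (more than 30 mm) (distance of jar from where it was at the start of the episode above 0.03 m).
It fails at once if the screwdriver was pushed out of place (more than 30 mm) (distance of driver from where it was at the start of the episode above 0.03 m).
It fails at once if the brass weight was pushed out of place (more than 30 mm) (distance of weight from where it was at the start of the episode above 0.03 m).
It also fails if it takes over 48 s, if anything falls off the work surface, if the arm or the gripper's body presses on something with over 40 N, if the wrist force passes 120 N, or if a joint passes its speed limit or range.

## Working session

There is one attempt and no reset: what is moved stays moved. The work goes in short steps, Python scripts to look and compute and a tool call to move; the robot and the scene stay as the last step left them, time stands still between calls to the robot, and variables do not carry over. Pictures are saved under pics/ and viewed, and the job is handed in when it is done.

Besides the shell and the picture viewer there is one more tool, called after "Request:" by a JSON object that holds its "op" and its "data", one argument or row to a line. move_arm: Moves the arm, as the interface text tells. Its arguments: {"type":"object","properties":{"increments":{"type":"string"},"squeeze":{"type":"number"}},"required":["increments"]}

```bash
mkdir -p pics
python3 - <<'E'
from workcell import r, viewer
import cv2, numpy as np
print(r.state())
for n in("side","top"):
    f=viewer.grab_frame(n); cv2.imwrite(f"pics/{n}0.png",f["img"][:,:,::-1]); np.savez(f"{n}0.npz",**f); print(f["K"],f["cam_to_world"])
E
```

```text
{'clock': 0.0, 'qpos': array([-1.50128825e+00,  1.81564653e-01,  1.60796889e+00,  4.35634604e-05,
        1.35379260e+00, -2.06289498e-01]), 'joint_vel': array([-3.65130584e-07, -1.52554472e-03,  1.15165085e-03,  1.93370108e-04,
       -1.42827271e-03,  1.12068649e-03]), 'tau': array([ 3.93833325e-04, -4.44880128e+01, -3.51329219e+01, -3.48947879e-04,
        9.17580823e-03,  1.26719473e-05]), 'eef_pos': array([ 0.15657921, -0.55271968,  0.23038977]), 'tool_rot': array([ 0.42699679,  0.56437378, -0.42605307,  0.56359096]), 'contact_force': array([-0.52468892, -0.10857937, -0.35657599]), 'ft_torque': array([0.06778752, 0.00357414, 0.02248219]), 'grip_width': 0.0853805905278756}
[[350.33270564   0.         253.51766919]
 [  0.         350.33270564 193.4548796 ]
 [  0.           0.           1.        ]] [[-0.97203616 -0.1148581   0.20482508  0.37620959]
 [-0.23477899  0.49371952 -0.837329    0.63545219]
 [-0.00495213 -0.8620027  -0.5068795   0.49258865]
 [ 0.          0.          0.          1.        ]]
[[434.74813952   0.         252.43787933]
 [  0.         434.74813952 193.86422185]
 [  0.           0.           1.        ]] [[-0.01815923 -0.99745081  0.06900818  0.46469171]
 [-0.99962703  0.01670412 -0.02160506  0.00203265]
 [ 0.02039726 -0.06937477 -0.99738212  1.06805193]
 [ 0.          0.          0.          1.        ]]
```

View pics/side0.png

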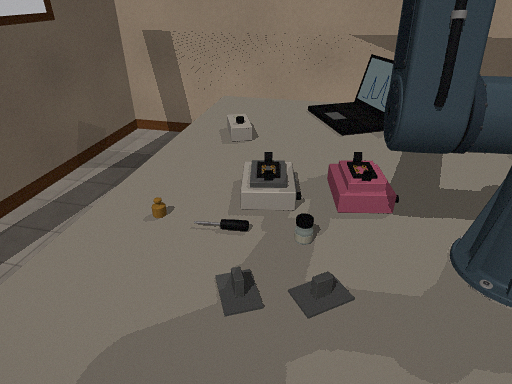

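View pics/top0.png

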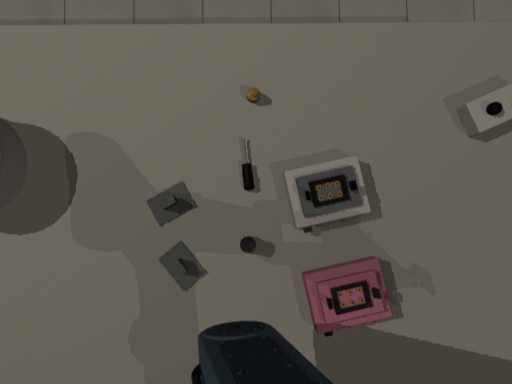

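The top view shows cover candidates at (172,203) and (183,266). In the side view they are at (240,290) and (320,293). Case candidates are the white one with hooks at (327,192), the pink one at (347,295), and a small white box without a deck at (495,108). Next I'll crop in close and measure.

```bash
cat > h.py <<'E'
import numpy as np, cv2
def load(n): return dict(np.load(n+".npz"))
def ray(f,p):
    d=np.linalg.inv(f["K"])@[p[0],p[1],1.]; T=f["cam_to_world"]; return T[:3,3],T[:3,:3]@d
def onz(f,p,z):
    o,d=ray(f,p); return o+d*(z-o[2])/d[2]
def proj(f,X):
    T=f["cam_to_world"]; c=T[:3,:3].T@(np.array(X)-T[:3,3]); u=f["K"]@c; return u[:2]/u[2]
def tri(f,p,g,q):
    o,d=ray(f,p);a,b=ray(g,q); s=np.linalg.lstsq(np.c_[d,-b],a-o,rcond=None)[0]
    return (o+d*s[0]+a+b*s[1])/2, np.linalg.norm(o+d*s[0]-a-b*s[1])
E
python3 - <<'E'
from h import *
t=load("top0");s=load("side0")
for p in((172,203),(183,266)):
    X=onz(t,p,.005);print(p,X,np.hypot(*X[:2]))
a=cv2.resize(t["img"][170:300,140:225,::-1],None,fx=4.5,fy=4.5,interpolation=2)
b=cv2.resize(t["img"][150:235,280:375,::-1],None,fx=4,fy=4,interpolation=2)
H=max(a.shape[0],b.shape[0])
o=np.zeros((H,a.shape[1]+b.shape[1],3),np.uint8);o[:a.shape[0],:a.shape[1]]=a;o[:b.shape[0],a.shape[1]:]=b
cv2.imwrite("pics/c1.png",np.clip(o*1.6,0,255).astype(np.uint8))
a=cv2.resize(s["img"][260:325,205:365,::-1],None,fx=4.5,fy=4.5,interpolation=2)
b=cv2.resize(s["img"][145:215,225:310,::-1],None,fx=4,fy=4,interpolation=2)
o=np.zeros((a.shape[0]+b.shape[0],a.shape[1],3),np.uint8);o[:a.shape[0]]=a;o[a.shape[0]:,:b.shape[1]]=b
cv2.imwrite("pics/c2.png",np.clip(o*1.6,0,255).astype(np.uint8))
E
```

```text
(172, 203) [0.51919823 0.17559923 0.005     ] 0.5480893054064934
(183, 266) [0.36639098 0.1499416  0.005     ] 0.3958848741543039
```

View pics/c1.png

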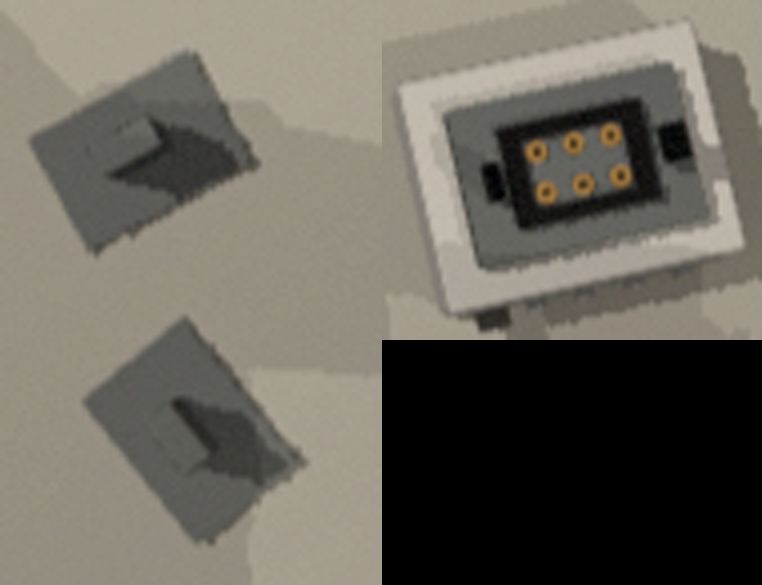

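View pics/c2.png

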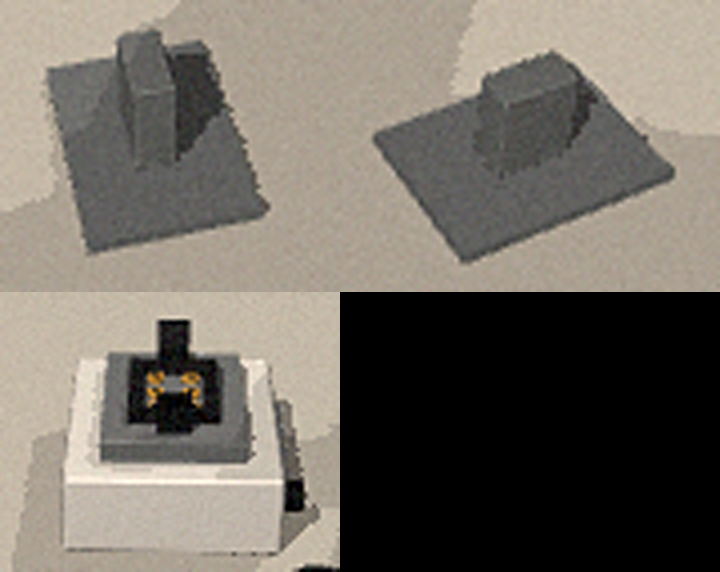

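The first crop confirms the choice. The far guard lies at top-view (172,203), distance 0.548 m against 0.396 m for the other. The white case, with its two black hooks and gasket, is at (327,192). Now corner measurements.

Run:
```python
from h import *
t=load("top0");s=load("side0")
def C(ps,ox,oy,k,dx=0,dy=0): return [((x-dx+.5)/k-.5+ox,(y-dy+.5)/k-.5+oy) for x,y in ps]
def quad(f,ps,z,name):
    X=np.array([onz(f,p,z) for p in ps]); c=X.mean(0)
    e=[np.linalg.norm(X[i]-X[i-3]) for i in range(4)]
    L=(X[1]+X[2]-X[0]-X[3]) if e[1]>e[0] else (X[1]+X[0]-X[2]-X[3])
    print(name,c.round(4),np.round(e,4),"long axis deg",np.degrees(np.arctan2(L[1],L[0])).round(1)); return c
quad(t,C([(192,50),(260,163),(96,253),(30,137)],140,170,4.5),.004,"guard top")
quad(s,C([(48,69),(203,42),(268,208),(90,252)],205,260,4.5),.003,"guard side")
quad(t,C([(690,22),(743,247),(448,314),(400,87)],280,150,4,382),.055,"case top")
q=C([(672,62),(712,215),(487,268),(446,110)],280,150,4,382)
for z in(.058,.075,.092): quad(t,q,z,"deck top z%.3f"%z)
q=C([(109,353),(238,353),(249,441),(101,441)],225,145,4,0,292)
for z in(.058,.075,.092): quad(s,q,z,"deck side z%.3f"%z)
quad(s,C([(81,361),(267,361),(283,480),(66,480)],225,145,4,0,292),.055,"case side")
# grip block: full-res crop
a=t["img"][170:235,140:205,::-1]
cv2.imwrite("pics/c3.png",np.clip(cv2.resize(a,None,fx=9,fy=9,interpolation=2)*1.8,0,255).astype(np.uint8))
```

```text
guard top [0.5191 0.1764 0.004 ] [0.0721 0.1006 0.0726 0.0992] long axis deg -150.3
guard side [0.5179 0.1809 0.003 ] [0.07   0.0988 0.0723 0.1029] long axis deg -150.9
case top [ 0.5378 -0.1944  0.055 ] [0.1359 0.1778 0.1356 0.1762] long axis deg -169.1
deck top z0.058 [ 0.5395 -0.1991  0.058 ] [0.0927 0.1357 0.0952 0.1364] long axis deg -167.1
deck top z0.075 [ 0.5382 -0.1957  0.075 ] [0.0911 0.1334 0.0936 0.1341] long axis deg -167.1
deck top z0.092 [ 0.537  -0.1923  0.092 ] [0.0895 0.1311 0.092  0.1318] long axis deg -167.1
deck side z0.058 [ 0.5422 -0.2145  0.058 ] [0.0942 0.1343 0.0959 0.1345] long axis deg -167.0
deck side z0.075 [ 0.5357 -0.1812  0.075 ] [0.0905 0.1291 0.0921 0.1292] long axis deg -167.0
deck side z0.092 [ 0.5292 -0.148   0.092 ] [0.0868 0.1238 0.0884 0.124 ] long axis deg -167.0
case side [ 0.5369 -0.1888  0.055 ] [0.1352 0.1722 0.1348 0.1724] long axis deg -167.0
```

View pics/c3.png

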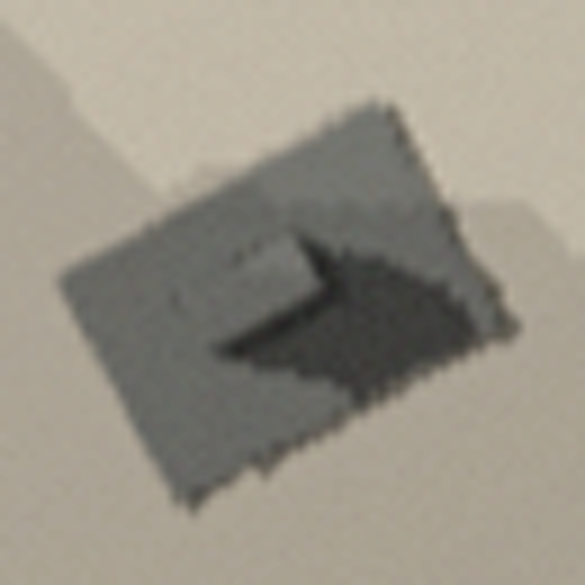

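Run:
```python
from h import *
t=load("top0");s=load("side0")
def edges(f,m,z,name,box):
    x0,y0,x1,y1=box; M=np.zeros(m.shape,np.uint8); M[y0:y1,x0:x1]=m[y0:y1,x0:x1]
    M=cv2.morphologyEx(M,cv2.MORPH_CLOSE,np.ones((3,3)))
    cs,_=cv2.findContours(M,0,1); c=max(cs,key=cv2.contourArea)
    W=np.array([onz(f,p,z)[:2] for p in cv2.convexHull(c)[:,0,:]]).astype(np.float32)
    (cx,cy),(w,h),a=cv2.minAreaRect(W); print(name,round(cx,4),round(cy,4),round(w,4),round(h,4),round(a,1))
    return M
im=t["img"].astype(int); hsv=cv2.cvtColor(t["img"],cv2.COLOR_RGB2HSV).astype(int)
for p in((327,165),(300,150),(310,178),(160,205),(150,150),(200,240)): print(p,im[p[1],p[0]],hsv[p[1],p[0]])
mg=((hsv[...,1]<35)&(hsv[...,2]<95)).astype(np.uint8)
edges(t,mg,.005,"guard",(140,170,205,235))
for v in (18,22,26):
  mw=((hsv[...,1]<v)|(hsv[...,2]<70)).astype(np.uint8)
mc=((im.min(2)>128)).astype(np.uint8)
A=edges(t,mc,.055,"case",(275,145,378,238))
cv2.imwrite("pics/m1.png",np.hstack([A[140:240,270:380]*255,mg[165:265,140:250]*255]).repeat(3,0).repeat(3,1))
# terminals
for f,box in((t,(280,150,375,235)),(s,(225,145,310,215))):
    h=cv2.cvtColor(f["img"],cv2.COLOR_RGB2HSV); x0,y0,x1,y1=box
    m=((h[...,1]>110)&(h[...,2]>70)&(h[...,0]<30)).astype(np.uint8)[y0:y1,x0:x1]
    n,l,st,c=cv2.connectedComponentsWithStats(m); print([(round(c[i][0]+x0,1),round(c[i][1]+y0,1),int(st[i,4])) for i in range(1,n)])
```

```text
(327, 165) [120 114 107] [ 16  28 120]
(300, 150) [104 100  91] [ 21  32 104]
(310, 178) [61 62 60] [45  8 62]
(160, 205) [56 57 55] [45  9 57]
(150, 150) [108 103  94] [ 19  33 108]
(200, 240) [93 89 81] [20 33 93]
guard 0.5085 0.1748 0.1551 0.1293 88.9Traceback (most recent call last):
  File "<stdin>", line 17, in <module>
  File "<stdin>", line 6, in edges
ValueError: max() iterable argument is empty
```

Run:
```python
from h import *
t=load("top0");s=load("side0")
def edges(f,m,z,name,box):
    x0,y0,x1,y1=box; M=np.zeros(m.shape,np.uint8); M[y0:y1,x0:x1]=m[y0:y1,x0:x1]
    M=cv2.morphologyEx(M,cv2.MORPH_OPEN,np.ones((3,3)))
    cs,_=cv2.findContours(M,0,1); c=max(cs,key=cv2.contourArea)
    W=np.array([onz(f,p,z)[:2] for p in cv2.convexHull(c)[:,0,:]]).astype(np.float32)
    (cx,cy),(w,h),a=cv2.minAreaRect(W); print(name,round(cx,4),round(cy,4),round(w,4),round(h,4),round(a,1))
    return M
im=cv2.bilateralFilter(t["img"],5,30,3); hsv=cv2.cvtColor(im,cv2.COLOR_RGB2HSV).astype(int)
mg=((hsv[...,1]<20)&(hsv[...,2]<78)).astype(np.uint8)
G=edges(t,mg,.005,"guard",(140,170,205,235))
mc=((im.min(2)>108)).astype(np.uint8)
A=edges(t,mc,.055,"case",(282,152,372,233))
for z in (.06,.067,.074):D=edges(t,mg,z,"deck z%.3f"%z,(289,158,365,223))
cv2.imwrite("pics/m1.png",np.hstack([A[140:240,270:380]*255,G[165:265,140:250]*255,D[140:240,270:380]*255]).repeat(2,0).repeat(2,1))
for f,box in((t,(280,150,375,235)),(s,(225,145,310,215))):
    h=cv2.cvtColor(f["img"],cv2.COLOR_RGB2HSV); x0,y0,x1,y1=box
    m=((h[...,1]>100)&(h[...,2]>60)&(h[...,0]<30)).astype(np.uint8)[y0:y1,x0:x1]
    n,l,st,c=cv2.connectedComponentsWithStats(m); print([(round(c[i][0]+x0,1),round(c[i][1]+y0,1),int(st[i,4])) for i in range(1,n)])
```

```text
guard 0.519 0.1793 0.0694 0.0997 28.4
case 0.5223 -0.1158 0.007 0.0117 89.0
deck z0.060 0.5385 -0.1963 0.0938 0.1386 11.6
deck z0.067 0.538 -0.1949 0.0931 0.1376 11.6
deck z0.074 0.5375 -0.1935 0.0925 0.1366 11.6
[(np.float64(336.5), np.float64(183.3), 25), (np.float64(327.4), np.float64(185.4), 22), (np.float64(318.0), np.float64(187.4), 23), (np.float64(339.0), np.float64(193.7), 22), (np.float64(330.0), np.float64(195.8), 20), (np.float64(320.6), np.float64(197.8), 25)]
[(np.float64(263.4), np.float64(166.0), 10), (np.float64(271.8), np.float64(166.1), 12), (np.float64(262.9), np.float64(170.6), 9), (np.float64(271.0), np.float64(169.0), 1), (np.float64(273.5), np.float64(170.6), 8)]
```

View pics/m1.png

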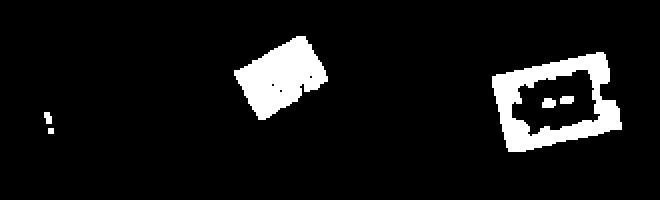

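```bash
cat >> h.py <<'E'
from scipy.spatial.transform import Rotation as Ro
def plan(st,P,zdeg):
    R=Ro.from_quat(st["tool_rot"]).as_matrix()
    d=R.T@(np.array(P)-st["eef_pos"])*1000
    cur=np.degrees(np.arctan2(R[1,2],R[0,2]))
    # tool x is down: +turn about tool x lowers world yaw
    a=-(zdeg-cur); a=(a+90)%180-90
    print("tool z yaw",cur.round(2),"x axis",R[:,0].round(4)," shift mm",d.round(1)," turn",round(a,1),"or",round(a-np.sign(a)*180,1));
E
python3 - <<'E'
from h import *
from workcell import r
st=r.state(); plan(st,[.519,.177,.12],29)
E
```

```text
tool z yaw -74.2 x axis [-1.0e-04  1.6e-03 -1.0e+00]  shift mm [ 111.6  547.4 -603.3]  turn 76.8 or -103.2
```

Request:
{"op": "move_arm", "data": {
  "increments": "20 547 -603 -103 0;20 547 -603 -103 0;20 547 -603 -103 0;20 547 -603 -103 0;20 547 -603 -103 0;20 547 -603 -103 0;20 547 -603 -103 0;20 547 -603 -103 0;20 547 -603 -103 0;20 547 -603 -103 0;20 547 -603 -103 0;20 547 -603 -103 0",
  "squeeze": 60
}}

```text
clock: 1.6
eef_pos: [0.4905, 0.1204, 0.2127]
tool_rot: [-0.176, 0.685, 0.176, 0.685]
contact_force: [0.6, -0.9, 0.8]
grip_width: 0.0853
```

Run:
```python
from h import *
from workcell import r
plan(r.state(),[.519,.177,.10],29)
```

```text
tool z yaw 28.83 x axis [ 1.e-04 -3.e-04 -1.e+00]  shift mm [112.7  35.9  52.2]  turn -0.2 or 179.8
```

Request:
{"op": "move_arm", "data": {
  "increments": "10 36 52 0 0;60 36 52 0 0;110 36 52 0 0;110 36 52 0 0;110 36 52 0 0"
}}

```text
clock: 2.22
eef_pos: [0.5193, 0.1748, 0.1044]
tool_rot: [-0.176, 0.684, 0.176, 0.685]
contact_force: [-0.1, 0.1, 0.0]
grip_width: 0.0852
```

Run:
```python
from workcell import r, viewer
from h import *
print(r.state()["eef_pos"])
o=[]
for n in("side","top"):
    f=viewer.grab_frame(n); np.savez(n+"1.npz",**f)
    c=f["img"][220:330,180:300] if n=="side" else f["img"][150:260,110:230]
    o.append(cv2.resize(c[:,:,::-1],(390,390),interpolation=2))
cv2.imwrite("pics/a1.png",np.clip(np.hstack(o)*1.6,0,255).astype(np.uint8))
plan(r.state(),[.519,.177,.013],29)
```

```text
[0.51930083 0.17480901 0.10442711]
tool z yaw 28.78 x axis [ 4.4e-03  5.0e-04 -1.0e+00]  shift mm [92.6  2.7 -0.5]  turn -0.2 or 179.8
```

View pics/a1.png

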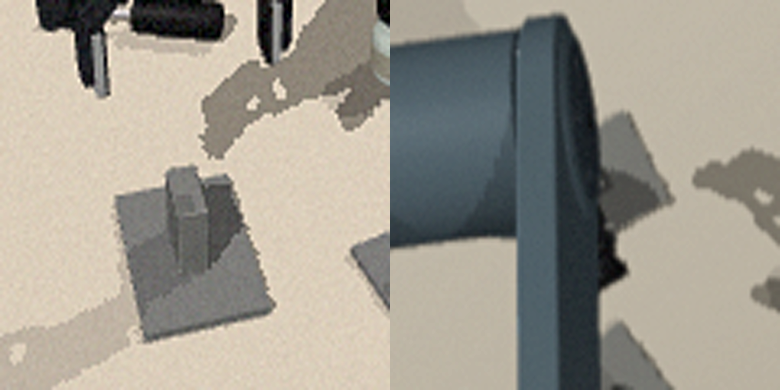

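The side view shows the block between the open fingers, which stand either side of it at about (95,90) and (275,55) in the crop. Descending now.

Request:
{"op": "move_arm", "data": {
  "increments": "50 2 0 0 0;85 2 0 0 0;90 2 0 0 0;91 2 0 0 0;91 2 0 0 0.5;91 2 0 0 1;91 2 0 0 1;91 2 0 0 1;91 2 0 0 1;91 2 0 0 1;91 2 0 0 1;91 2 0 0 1",
  "squeeze": 70
}}

```text
clock: 3.82
eef_pos: [0.5179, 0.1767, 0.0125]
tool_rot: [-0.176, 0.685, 0.176, 0.685]
contact_force: [-0.4, 0.0, 5.1]
grip_width: 0.0176
```

Request:
{"op": "move_arm", "data": {
  "increments": "-10 0 0 0 1;-40 0 0 0 1;-90 0 0 0 1;-150 0 0 0 1;-150 0 0 0 1;-150 0 0 0 1"
}}

```text
clock: 4.58
eef_pos: [0.5167, 0.1765, 0.1615]
tool_rot: [-0.176, 0.685, 0.176, 0.685]
contact_force: [-0.2, -0.5, -1.0]
grip_width: 0.0172
```

Run:
```python
from workcell import r, viewer
from h import *
print(r.state())
f=viewer.grab_frame("side"); np.savez("side2.npz",**f)
cv2.imwrite("pics/a2.png",np.clip(cv2.resize(f["img"][:,:,::-1],(768,576))*1.6,0,255).astype(np.uint8))
plan(r.state(),[.538,-.195,.19],11.6)
```

```text
{'clock': 4.575, 'qpos': array([ 1.11773761e-01,  1.90917252e-01,  1.74424723e+00, -1.44500931e-05,
        1.20717401e+00, -3.90927783e-01]), 'joint_vel': array([-0.00250946,  0.03226035,  0.02424496,  0.00040749, -0.00173539,
       -0.00088194]), 'tau': array([ 3.12628137e-03, -4.51077282e+01, -3.49457467e+01,  4.71424341e-03,
       -6.44856552e-02,  1.56425563e-04]), 'eef_pos': array([0.51670257, 0.17653089, 0.1615047 ]), 'tool_rot': array([-0.1758361 ,  0.68514891,  0.17590001,  0.68462532]), 'contact_force': array([-0.15839577, -0.52695045, -1.00678799]), 'ft_torque': array([0.04150329, 0.00646008, 0.02394311]), 'grip_width': 0.01721314515166451}
tool z yaw 28.8 x axis [-2.8e-03 -3.0e-04 -1.0e+00]  shift mm [ -29.5 -336.  -159.8]  turn 17.2 or -162.8
```

View pics/a2.png

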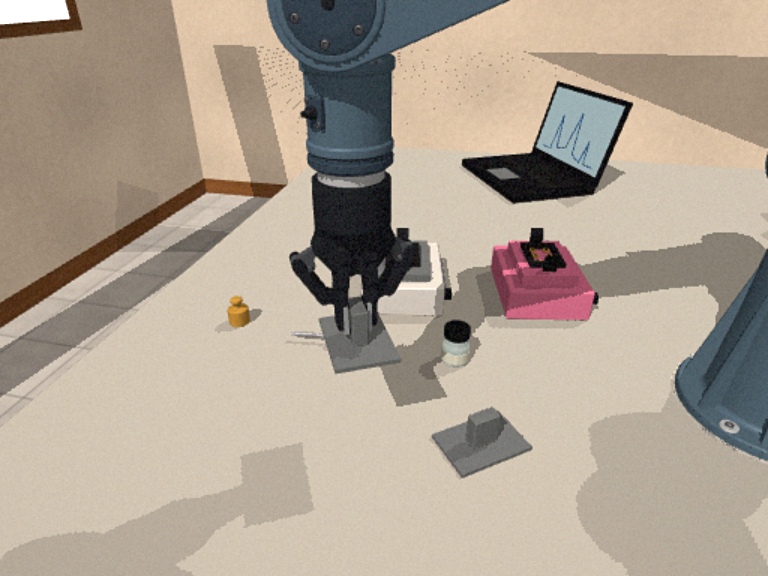

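The guard is held level, with its plate around (360,345) in the 768-wide view. I'll measure its offset in the hand.

Run:
```python
from h import *
f=load("side2")
cv2.imwrite("pics/c4.png",np.clip(cv2.resize(f["img"][195:255,205:275,::-1],None,fx=10,fy=10,interpolation=2)*1.7,0,255).astype(np.uint8))
```

```text
(no output)
```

View pics/c4.png

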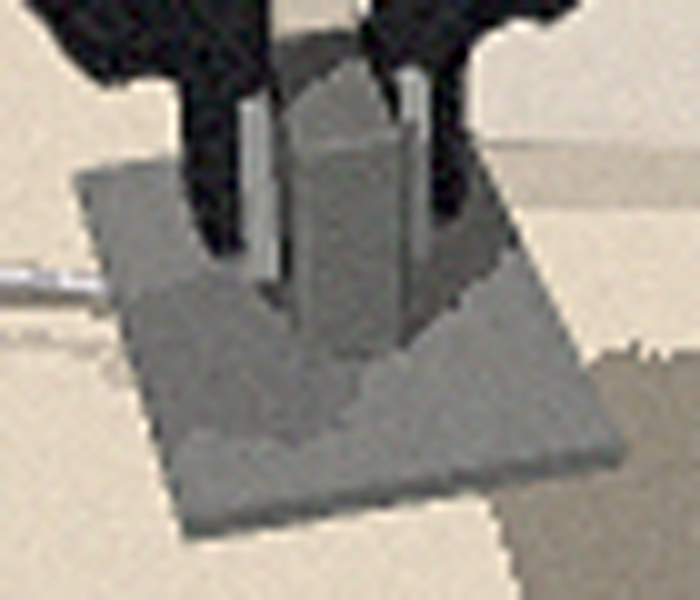

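Run:
```python
from h import *
f=load("side2")
P=[((x+.5)/10-.5+205,(y+.5)/10-.5+195) for x,y in((77,180),(185,520),(625,443))]
X=[onz(f,p,.154) for p in P]; print(np.round(X,4), np.linalg.norm(X[0]-X[1]),np.linalg.norm(X[1]-X[2]))
c=(X[0]+X[2])/2; d=X[2]-X[1]; e=X[1]-X[0]
print("centre",c, "x-yaw",np.degrees(np.arctan2(*-d[1::-1])),"y-yaw",np.degrees(np.arctan2(e[1],e[0])))
off=c[:2]-[.5167,.1765]; a=np.radians(28.8); print("off along z(29deg), along long(+119)",off@[np.cos(a),np.sin(a)],off@[-np.sin(a),np.cos(a)])
```

```text
[[0.5678 0.1564 0.154 ]
 [0.5207 0.2411 0.154 ]
 [0.4596 0.2073 0.154 ]] 0.0968357285978961 0.06983973182376917
centre [0.51369782 0.18186952 0.154     ] x-yaw 28.9002807513008 y-yaw 119.07204446163045
off along z(29deg), along long(+119) -4.405010927159946e-05 0.006151657252190692
```

Request:
{"op": "move_arm", "data": {
  "increments": "-14 -338 -160 17 1;-14 -338 -160 17 1;-14 -338 -160 17 1;-14 -338 -160 17 1;-14 -338 -160 17 1;-14 -338 -160 17 1;-14 -338 -160 17 1;-14 -338 -160 17 1;-14 -338 -160 17 1;-14 -338 -160 17 1"
}}

```text
clock: 5.88
eef_pos: [0.54, -0.1951, 0.1756]
tool_rot: [-0.073, 0.703, 0.074, 0.703]
contact_force: [-0.0, 0.2, -1.2]
grip_width: 0.0172
```

Run:
```python
from workcell import r, viewer
from h import *
o=[]
for n in("side","top"):
    f=viewer.grab_frame(n); np.savez(n+"3.npz",**f)
    c=f["img"][115:215,210:310] if n=="side" else f["img"][130:250,270:390]
    o.append(cv2.resize(c[:,:,::-1],(400,400),interpolation=2))
cv2.imwrite("pics/a3.png",np.clip(np.hstack(o)*1.6,0,255).astype(np.uint8))
st=r.state();print(st["eef_pos"],st["contact_force"],st["ft_torque"])
plan(st,[.5384,-.197,.175],11.6)
```

```text
[ 0.54013369 -0.19562963  0.17590943] [ 0.22053773 -0.30646147 -0.74256655] [ 0.04338983 -0.00887656 -0.03447925]
tool z yaw 11.89 x axis [-0.  0. -1.]  shift mm [ 0.9 -1.  -2. ]  turn 0.3 or -179.7
```

View pics/a3.png

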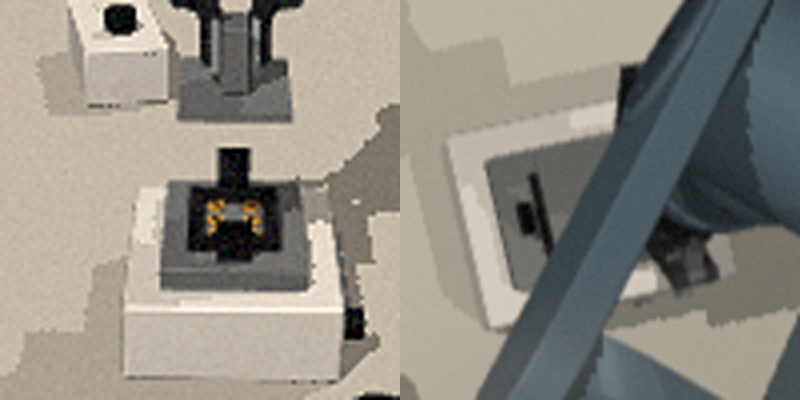

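Run:
```python
from h import *
f=load("side3")
c=f["img"][125:150,245:290,::-1]
cv2.imwrite("pics/c5.png",np.clip(cv2.resize(c,None,fx=16,fy=16,interpolation=2)*1.7,0,255).astype(np.uint8))
c=f["img"][148:214,238:305,::-1]
cv2.imwrite("pics/c6.png",np.clip(cv2.resize(c,None,fx=9,fy=9,interpolation=2)*1.7,0,255).astype(np.uint8))
```

```text
(no output)
```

View pics/c5.png

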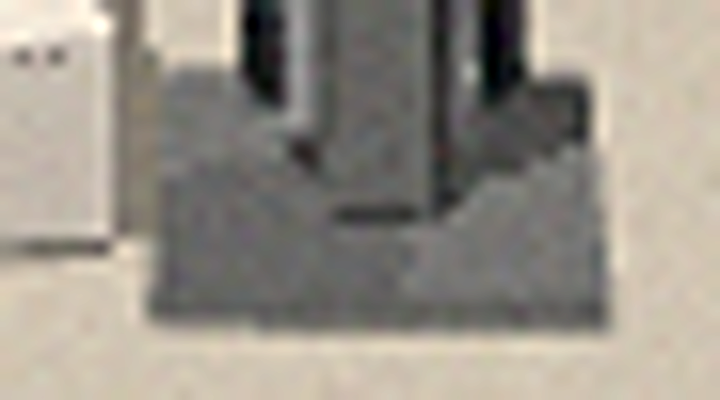

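View pics/c6.png

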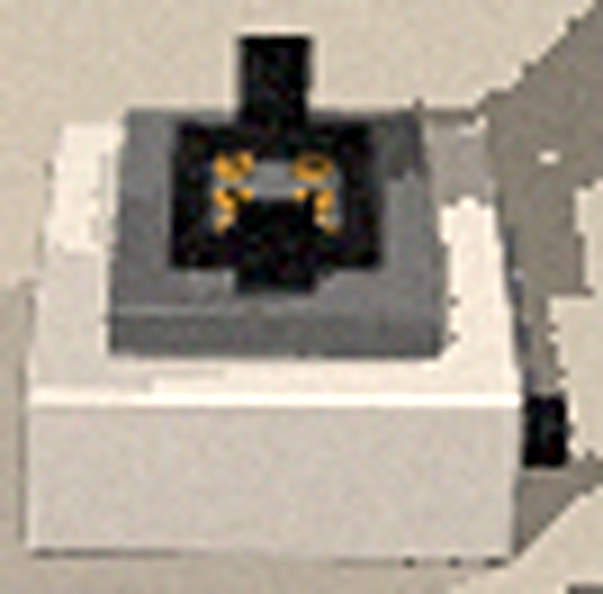

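Run:
```python
from h import *
f=load("side3")
def q(ps,k,ox,oy,z): return np.array([onz(f,((x+.5)/k-.5+ox,(y+.5)/k-.5+oy),z) for x,y in ps])
def rep(n,X): print(n,X.mean(0).round(4),[round(float(np.linalg.norm(X[i]-X[i-1])),4) for i in range(4)])
rep("guard",q([(165,70),(590,75),(605,303),(151,308)],16,245,125,.1684))
rep("case",q([(62,124),(488,124),(518,395),(30,398)],9,238,148,.055))
d=[(127,112),(423,112),(440,312),(110,314)]
for z in (.06,.065,.07,.075): rep("deck%.3f"%z,q(d,9,238,148,z))
print("deck foot front mid",q([(110,352),(440,352)],9,238,148,.055).mean(0))
print("case front bottom mid",q([(30,552),(513,556)],9,238,148,0).mean(0),"top",q([(30,396),(520,398)],9,238,148,.055).mean(0))
```

```text
guard [ 0.5385 -0.1873  0.1684] [0.1028, 0.0705, 0.0984, 0.0683]
case [ 0.5376 -0.1906  0.055 ] [0.1769, 0.1381, 0.175, 0.1348]
deck0.060 [ 0.5412 -0.2089  0.06  ] [0.1361, 0.0956, 0.1348, 0.0944]
deck0.065 [ 0.5393 -0.1992  0.065 ] [0.1345, 0.0945, 0.1332, 0.0933]
deck0.070 [ 0.5374 -0.1894  0.07  ] [0.1329, 0.0934, 0.1317, 0.0922]
deck0.075 [ 0.5355 -0.1796  0.075 ] [0.1314, 0.0923, 0.1301, 0.0911]
deck foot front mid [ 0.52486139 -0.1289882   0.055     ]
case front bottom mid [ 0.52103044 -0.10916586  0.        ] top [ 0.51985927 -0.10413161  0.055     ]
```

Request:
{"op": "move_arm", "data": {
  "increments": "20 -2 -1 0 1;40 -2 -1 0 1;52 -2 -1 0 1;60 -2 -1 0 1;64 -2 -1 0 1;64 -2 -1 0 1"
}}

```text
clock: 6.72
eef_pos: [0.5395, -0.1989, 0.112]
tool_rot: [-0.073, 0.703, 0.073, 0.703]
contact_force: [-0.5, 0.8, -1.0]
grip_width: 0.0174
```

```bash
cat > look.py <<'E'
import sys
from workcell import r, viewer
from h import *
f=viewer.grab_frame("side"); 
cv2.imwrite("pics/%s.png"%sys.argv[1],np.clip(cv2.resize(f["img"][110:210,215:315,::-1],(600,600),interpolation=2)*1.7,0,255).astype(np.uint8))
np.savez(sys.argv[1]+".npz",**f)
st=r.state();print(st["eef_pos"],st["contact_force"],st["ft_torque"]); plan(st,[.538,-.197,.1],11.6)
E
python3 look.py a4
```

```text
[ 0.53972693 -0.19901323  0.11231509] [-0.52794694 -0.36977296 -1.02044287] [0.00798012 0.00452099 0.00720717]
tool z yaw 11.81 x axis [ 6.e-04 -4.e-04 -1.e+00]  shift mm [12.3  2.3 -1.3]  turn 0.2 or -179.8
```

View pics/a4.png

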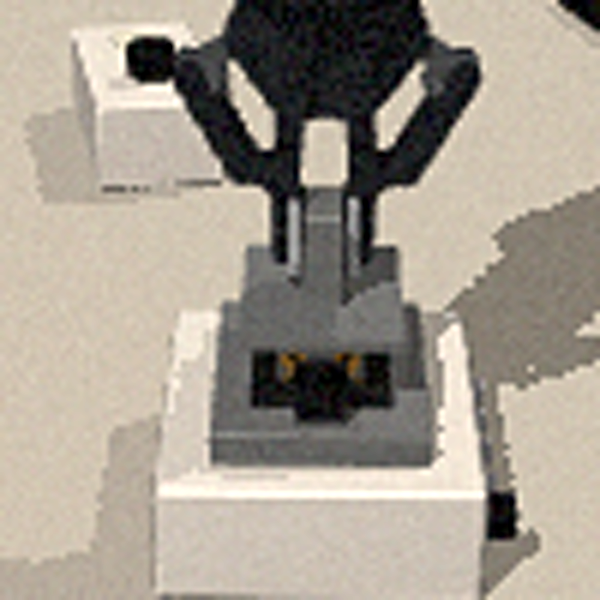

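The guard is level above the box, centred on the near hook at about (322,390), with no contact yet. Now I'll feel downwards.

Request:
{"op": "move_arm", "data": {
  "increments": "2 1.5 -1 0 1;4 1.5 -1 0 1;5 1.5 -1 0 1;6 1.5 -1 0 1;7 1.5 -1 0 1;7 1.5 -1 0 1"
}}

```text
clock: 7.52
eef_pos: [0.5381, -0.1975, 0.1048]
tool_rot: [-0.073, 0.703, 0.073, 0.703]
contact_force: [0.1, 0.8, -1.1]
grip_width: 0.0169
```

Request:
{"op": "move_arm", "data": {
  "increments": "1 0 0 0 1;2 0 0 0 1;3 0 0 0 1;3 0 0 0 1"
}}

```text
clock: 8.02
eef_pos: [0.538, -0.1975, 0.1017]
tool_rot: [-0.073, 0.703, 0.073, 0.703]
contact_force: [-1.2, -0.1, -0.9]
grip_width: 0.0168
```

Request:
{"op": "move_arm", "data": {
  "increments": "1 0 0 0 1;2 0 0 0 1;3 0 0 0 1;3 0 0 0 1"
}}

```text
clock: 8.52
eef_pos: [0.5383, -0.1977, 0.099]
tool_rot: [-0.073, 0.703, 0.073, 0.704]
contact_force: [0.0, 0.2, 0.7]
grip_width: 0.0171
```

Request:
{"op": "move_arm", "data": {
  "increments": "1 0 0 0 1;2 0 0 0 1;2 0 0 0 1"
}}

```text
clock: 8.9
eef_pos: [0.5384, -0.1977, 0.0971]
tool_rot: [-0.073, 0.703, 0.073, 0.704]
contact_force: [0.1, 0.4, 2.9]
grip_width: 0.017
```

Request:
{"op": "move_arm", "data": {
  "increments": "1 0 0 0 1;2 0 0 0 1;2 0 0 0 1"
}}

```text
clock: 9.28
eef_pos: [0.5385, -0.1977, 0.0952]
tool_rot: [-0.073, 0.703, 0.073, 0.704]
contact_force: [0.7, 0.7, 5.0]
grip_width: 0.0171
```

```bash
python3 look.py a5
```

```text
[ 0.53843876 -0.19773258  0.09517005] [-0.34002451  0.35656179  4.5814642 ] [ 0.06126373 -0.09455991  0.02183905]
tool z yaw 11.8 x axis [ 7.e-04 -3.e-04 -1.e+00]  shift mm [-4.8  0.8 -0.3]  turn 0.2 or -179.8
```

View pics/a5.png

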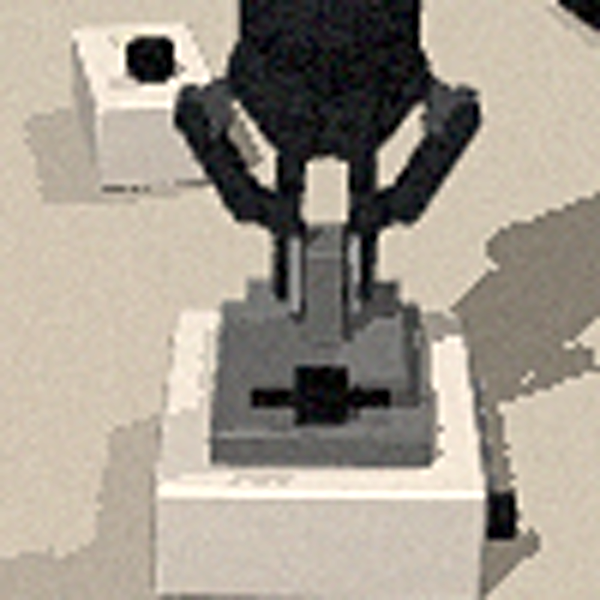

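The guard sits between the hooks and is level. The force is rising as described for the spreading stage, with little side load, so I'll continue.

Request:
{"op": "move_arm", "data": {
  "increments": "1 0 0 0 1;2 0 0 0 1;2 0 0 0 1"
}}

```text
clock: 9.7
eef_pos: [0.5376, -0.1973, 0.0921]
tool_rot: [-0.072, 0.704, 0.073, 0.703]
contact_force: [-0.3, 0.3, -1.2]
grip_width: 0.0174
```

Request:
{"op": "move_arm", "data": {
  "increments": "1 0 0 0 1;2 0 0 0 1;2 0 0 0 1"
}}

```text
clock: 10.07
eef_pos: [0.5378, -0.1974, 0.0904]
tool_rot: [-0.073, 0.704, 0.073, 0.703]
contact_force: [0.6, 0.7, -2.3]
grip_width: 0.0171
```

Request:
{"op": "move_arm", "data": {
  "increments": "1 0 0 0 1;2 0 0 0 1;2 0 0 0 1"
}}

```text
clock: 10.45
eef_pos: [0.5382, -0.1975, 0.0888]
tool_rot: [-0.073, 0.703, 0.073, 0.703]
contact_force: [1.2, 0.2, -0.2]
grip_width: 0.0172
```

```bash
python3 look.py a6
```

```text
[ 0.53812857 -0.1975292   0.08876858] [ 0.51067753  0.79237343 -0.67603202] [ 0.02583225 -0.05303712 -0.03945495]
tool z yaw 11.8 x axis [-0.e+00  1.e-04 -1.e+00]  shift mm [-11.2   0.5  -0. ]  turn 0.2 or -179.8
```

View pics/a6.png

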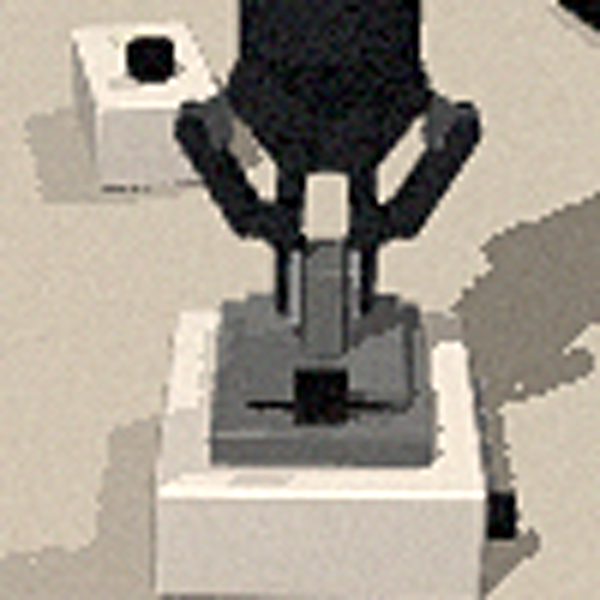

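The guard is going down straight, with the gasket edge just showing at (250–390,403). Continuing onto the gasket.

Request:
{"op": "move_arm", "data": {
  "increments": "1 0 0 0 1;2 0 0 0 1;2 0 0 0 1"
}}

```text
clock: 10.88
eef_pos: [0.5382, -0.1976, 0.0874]
tool_rot: [-0.073, 0.703, 0.073, 0.703]
contact_force: [-2.6, 1.1, 4.8]
grip_width: 0.0168
```

Request:
{"op": "move_arm", "data": {
  "increments": "0.5 0 0 0 1;1 0 0 0 1;1 0 0 0 1"
}}

```text
clock: 11.25
eef_pos: [0.5382, -0.1977, 0.0867]
tool_rot: [-0.073, 0.703, 0.073, 0.703]
contact_force: [-3.0, 1.9, 8.2]
grip_width: 0.0171
```

Request:
{"op": "move_arm", "data": {
  "increments": "0.5 0 0 0 1;1 0 0 0 1;1 0 0 0 1"
}}

```text
clock: 11.62
eef_pos: [0.5383, -0.1977, 0.086]
tool_rot: [-0.073, 0.703, 0.073, 0.703]
contact_force: [-3.6, 2.4, 9.7]
grip_width: 0.0172
```

Request:
{"op": "move_arm", "data": {
  "increments": "0.5 0 0 0 1;1 0 0 0 1;1 0 0 0 1"
}}

```text
clock: 12.0
eef_pos: [0.5384, -0.1977, 0.0854]
tool_rot: [-0.073, 0.703, 0.073, 0.703]
contact_force: [-4.8, 2.0, 12.4]
grip_width: 0.017
```

Request:
{"op": "move_arm", "data": {
  "increments": "0.5 0 0 0 1;0.8 0 0 0 1;0.8 0 0 0 1;0.8 0 0 0 1"
}}

```text
clock: 12.5
eef_pos: [0.5384, -0.1978, 0.0849]
tool_rot: [-0.073, 0.703, 0.073, 0.703]
contact_force: [-6.4, 3.0, 13.9]
grip_width: 0.0172
```

```bash
python3 look.py a7
```

```text
[ 0.53844965 -0.19775326  0.08494122] [-5.09931863  2.66618256 13.97253149] [0.55197954 1.0478388  0.02726881]
tool z yaw 11.82 x axis [ 5.e-04 -6.e-04 -1.e+00]  shift mm [-15.1   0.8  -0.3]  turn 0.2 or -179.8
```

View pics/a7.png

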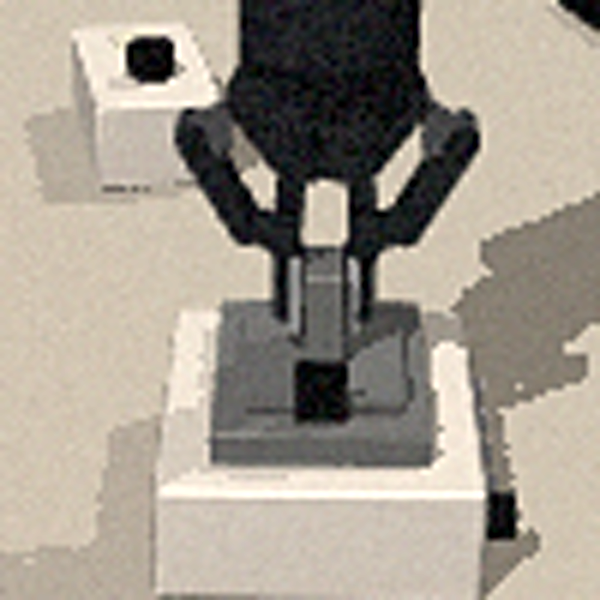

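The reading of 14 N, plus about 1 N of baseline, puts the press at roughly 15 N. A gentle upward tug will test the click.

Request:
{"op": "move_arm", "data": {
  "increments": "-1 0 0 0 1;-2 0 0 0 1;-2.5 0 0 0 1;-2.5 0 0 0 1"
}}

```text
clock: 13.05
eef_pos: [0.5384, -0.1977, 0.0866]
tool_rot: [-0.073, 0.703, 0.073, 0.704]
contact_force: [-2.6, 2.3, 7.9]
grip_width: 0.0175
```

Request:
{"op": "move_arm", "data": {
  "increments": "-0.5 0 0 0 1;-1 0 0 0 1;-2 0 0 0 1;-2 0 0 0 1"
}}

```text
clock: 13.55
eef_pos: [0.5383, -0.1977, 0.0875]
tool_rot: [-0.073, 0.703, 0.073, 0.704]
contact_force: [0.6, -0.1, -1.1]
grip_width: 0.0171
```

Request:
{"op": "move_arm", "data": {
  "increments": "-0.5 0 0 0 1;-1.5 0 0 0 1;-1.5 0 0 0 1"
}}

```text
clock: 13.92
eef_pos: [0.5376, -0.1972, 0.0876]
tool_rot: [-0.072, 0.704, 0.073, 0.703]
contact_force: [5.0, -2.8, -12.4]
grip_width: 0.0172
```

The tug meets -12 N without the guard rising, so it is locked. I'll relax the tug and let go.

Request:
{"op": "move_arm", "data": {
  "increments": "1 0 0 0 1;1.5 0 0 0 1;1.5 0 0 0 1;1.5 0 0 0 0.6;1.5 0 0 0 0;1.5 0 0 0 0;1.5 0 0 0 0;1.5 0 0 0 0;1.5 0 0 0 0;1.5 0 0 0 0"
}}

```text
clock: 15.18
eef_pos: [0.5381, -0.1976, 0.0876]
tool_rot: [-0.073, 0.703, 0.073, 0.703]
contact_force: [0.5, -0.1, 0.4]
grip_width: 0.0851
```

Request:
{"op": "move_arm", "data": {
  "increments": "-10 0 0 0 0;-40 0 0 0 0;-80 0 0 0 0;-120 0 0 0 0;-120 60 -60 0 0;-120 120 -120 0 0;-120 180 -180 0 0;-120 180 -180 0 0;-120 180 -180 0 0;-120 180 -180 0 0"
}}

```text
clock: 16.42
eef_pos: [0.3258, -0.0586, 0.2087]
tool_rot: [-0.074, 0.702, 0.072, 0.704]
contact_force: [-0.1, -0.9, 0.1]
grip_width: 0.0852
```

```bash
python3 look.py a8
python3 - <<'E'
from workcell import viewer
from h import *
f=viewer.grab_frame("top"); np.savez("top8.npz",**f)
a=cv2.resize(f["img"][140:245,270:385,::-1],None,fx=5,fy=5,interpolation=2)
b=cv2.imread("pics/a8.png"); b=cv2.resize(b,(400,400))
cv2.imwrite("pics/b8.png",np.clip(a*1.6,0,255).astype(np.uint8)); cv2.imwrite("pics/t8.png",cv2.resize(f["img"][:,:,::-1],(512,384)))
E
```

```text
[ 0.32613629 -0.05887843  0.20859907] [0.51062385 0.03446885 0.16134691] [ 0.01459079  0.01869029 -0.00494642]
tool z yaw 11.79 x axis [ 0.0022 -0.0013 -1.    ]  shift mm [ 109.2 -178.3  179. ]  turn 0.2 or -179.8
```

View pics/a8.png

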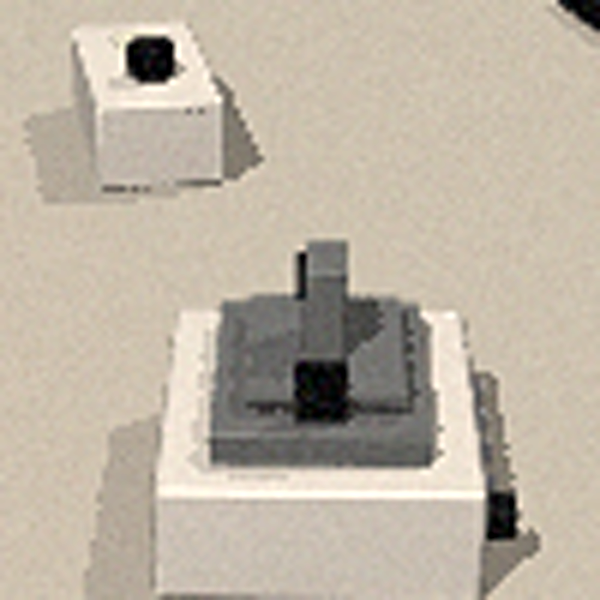

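View pics/b8.png

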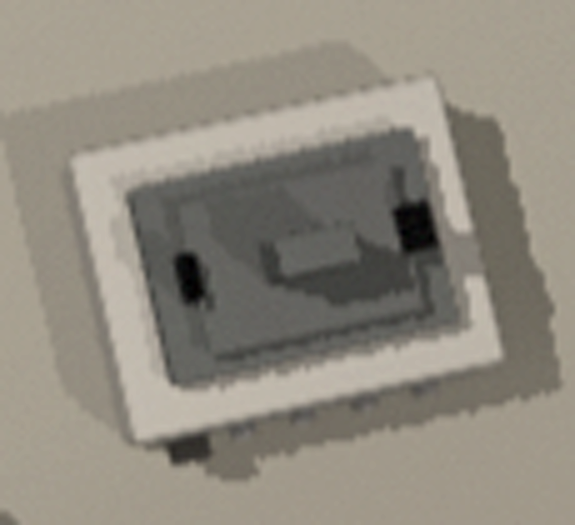

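Both hooks are back at their starting pixels: (308,195) and (353,186) in the top view, before and after. The guard sits level and square under them, so I'm handing in.

Run:
```python
from h import *
a=load("top0")["img"].astype(int);b=load("top8")["img"].astype(int)
for n,(x,y) in dict(driver=(247,165),weight=(253,95)).items(): print(n,abs(a-b)[y-15:y+15,x-15:x+15].mean())
from workcell import job
print(job.close_job())
```

```text
driver 1.0225925925925925
weight 0.7311111111111112
the job is handed in; nothing more can be done
None
```

View pics/t8.png

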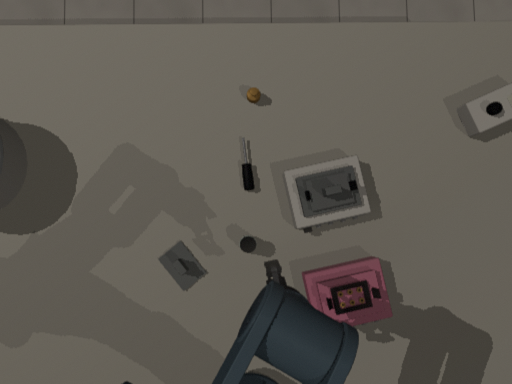

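The guard is clicked in over the terminals of the white box. I let go, backed the arm away and handed the job in at about 16.5 s. No verdict was reported.

- **Deck height:** I gripped the farther of the two guards by its block and lowered it between the hooks until it touched. By feel, the deck is about 13 mm above the box top.
- **Press:** Both the spreading force and its drop past the barbs came as described. I then pressed onto the gasket with about 15 N.
- **Lock check:** A tug up to a reading of about -12 N did not lift the guard, so it is held down. After release, the top view showed both hooks back at their starting pixels and the guard square and level under them.
- **Bystanders:** In the top view the jar, screwdriver and weight are where they started.
- **Disagreement:** The side camera read about 4–5 mm farther along y than the top camera. I aligned the guard to the box by comparing them within each view, and both then agreed to about 2 mm. A sideways force of about 6 N also built up during the final press, and it was gone after release.

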